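# Feel for the release notch and unlatch the slide case

### The arm

A 6-joint arm with a two-finger parallel gripper is mounted at the origin on a cart in front of the work surface, level with it; the furniture and walls round the work are solid. World frame = base frame: x ahead of the robot, y to its left, z up, the work surface at z = 0. Lengths are in m, angles in degrees, forces in N, time in s.
With the tool pointing down it reaches from about 0.4 to 0.825 m from the base axis. Payload 7 kg.
Tool frame: the origin (TCP) lies at the very end of the fingers, on their centre line; the grasp point (between the pads) lies 19 mm behind it; z points along the fingers, y is the direction in which the jaws open and shut (so a half turn about z gives the same grasp; the last joint's range is limited). The gripper opens to 88 mm and grips with 3 to 60 N. Pads are 19 mm wide; open, the fingers measure 130 mm over their backs; the gripper's body (78 mm by 193 mm) begins 47 mm behind the grasp point.
Start: joints at [87.21, 20.546, 0.682, 0, -70.136, -16.507], TCP at [0.223, 0.637, 0.227] pointing down, gripper open.
Joint ranges: [-176.03, 176.03], [-82.01, 121.73], [-58.28, 71.71], [-173.87, 95.51], [-174.79, -0.11], [-173.66, 173.66]. Speed limits (degrees/s): [136.94, 136.94, 172.46, 180, 180, 180].

### API

Orientations are given as [roll, pitch, yaw] about the fixed x, y, z axes, in that order (R = Rz(yaw) Ry(pitch) Rx(roll)).
In Python, from plant import telemetry, optics, ctrl gives the robot as it stands.
- The arm moves only by the tool servo_tool, never from a script. Its argument "rows" is a list of rows, each a list of 3 entries, a list of its own where there are three numbers: the shift along the tool's x, y, z in m, then the turn, a rotation vector about the tool's x, y, z in units of 6 degrees (1.0 is 6 degrees), then the closure, from 0 (fully open) to 1 (shut). A call has 1 to 20 rows; each row shifts and turns the commanded pose from where the row before left it, along the tool's axes as they then stand; what a row does not reach is not made up. A row lasts 1/12 s, in which the tool goes at most 41.7 mm and 7.16 degrees, less where a joint would pass 70% of its speed; a pose out of reach is approached as far as the arm can. A call is refused whole if a number of a shift passes 0.0417 or a number of a turn 1, either way. A call with a gripper value outside its range is refused whole. The fingers move at their own pace and stop on an object; the grip force is fixed at half the most. Time passes only in rows, so rows that do not move let the fingers close. It gives the time, the measured TCP pose, the force and the opening at its end, in the units of the state.
- telemetry.get_obs(): the state, without advancing time (a new reading comes with each control period).
- optics.snapshot(name): name is "scene" or "top" or "wrist"; returns the picture (400x640x3 uint8, red, green, blue); there is no depth.
- optics.camera_info(name): a dict with "mtx" (3x3 intrinsics, pixels), "rvec" (rotation vector, rad) and "tvec" (3), from world to camera coordinates, as OpenCV has them. Camera axes: x right, y down, z forward; pixel columns grow to the right and rows downward; lengths in m; the calibration is good to about 2 mm. A picture is of the moment at which its call begins: read the wrist's pose just before it. camera_info takes no time and is no camera call; for the wrist camera it gives the pose at the moment of the call.
- ctrl.close_job(): hands the job in, once; it reports no verdict.
The state is a dict: "clock": time; "joint_pos": joint angles; "qvel": joint speeds; "tau": joint torques, N m; "tool_pos": TCP position; "orientation": TCP orientation; "force": force on the tool from outside, world axes, zero at the start; "moment": the same for the moment, N m; "opening": finger opening in m.
Only numpy, scipy, OpenCV 4.12 (cv2) and the standard library are available. Lean on these libraries where they do the work, as an engineer would, in place of code of your own. Each camera call takes 0.05 s, during which the arm holds its last target.

### The job

Unlatch the white slide storage case: with a closed fingertip touch the front ledge at its left end, feel along the ledge to the right until the tip drops into the hidden finger notch, and press the release plate at the bottom of the notch fully home so that the lid comes ajar and stays so; then take the hand away. Use only a light touch, grasp nothing, do not shift or lift the case, and leave the pot, the bottles and the forceps beside it alone.

Things in the scene. Friction and masses are not known exactly. Their poses are not given: they have to be found in the camera images.
- case: white plastic slide storage case, 200 (x) x 336 (y) x 70 mm high, about 3 kg, standing loose on rubber feet. Origin: centre of its underside; x points away from the robot to the hinge side, y to the left along the front, z up. Front 50 mm (x -100 to -50): a low step with the ledge. Behind it the lid, x -50 to 100, top at z 70; ajar its front edge rises by 15 mm
- ledge_left (a point): left end of the ledge, mid-depth, on its top (case frame -75, 85, 54 mm). The level ledge, 47 mm deep, runs 170 mm from here along the case's -y between two end cheeks 6 mm higher. In it is one finger notch 46 mm wide, open to the front, over the ledge's full depth; its centre is anywhere 60 to 140 mm from this point, so the first 37 mm are always unbroken
- release (a joint): travel in m of the release plate, which is the bottom of the notch (44 mm deep, same material): 0 = up, its top 6 mm below the ledge; 0.008 = fully home, straight down, top 14 mm below the ledge. It gives way at about 5 to 8 N and stays where it is left. The notch's walls stand fast
- lid (a joint): opening of the lid in rad: 0 = shut, 0.1 = ajar; it is driven by the release plate (12.5 rad per m of its travel)
- sample_pot: small white pot with a push lid, 37 mm across, 42 mm high, origin at the centre of its underside; a bystander
- dropper_bottle: amber dropper bottle with a black rubber teat, 34 mm across, 84 mm high, origin at the centre of its underside; a bystander
- small_bottle: white reagent bottle with a ribbed screw cap, 48 mm across, 75 mm high, origin at the centre of its underside; a bystander
- forceps: steel forceps, 14 x 145 x 10 mm, lying along their y, origin at the centre of the underside; a bystander

How it is judged:
By the outcome, as a careful person would: the job done as asked, in the order asked, and still so for the second after the job is handed in, with the robot touching nothing.
It also fails if it takes over 61 s, if anything falls off the work surface, if the arm or the gripper's body presses on something with over 40 N, if the wrist force passes 120 N, or if a joint passes its speed limit or range.

## Working session

There is one attempt and no reset: what is moved stays moved. The work goes in short steps, Python scripts to look and compute and a tool call to move; the robot and the scene stay as the last step left them, time stands still between calls to the robot, and variables do not carry over. Pictures are saved under pics/ and viewed, and the job is handed in when it is done.

Besides the shell and the picture viewer there is one more tool, called after "Call:" by a JSON object that holds its "api" and its "payload". servo_tool: Moves the arm, as the interface text tells. Its arguments: {"type":"object","properties":{"rows":{"type":"array"}},"required":["rows"]}

```bash
mkdir -p pics
python3 - <<'E'
from plant import telemetry, optics, ctrl
import cv2
print(telemetry.get_obs())
for n in ["scene","top"]:
    im=optics.snapshot(n); cv2.imwrite(f"pics/{n}0.png",im[:,:,::-1]); print(n,optics.camera_info(n))
E
```

```text
{'clock': 0.0, 'joint_pos': array([ 8.72088422e+01,  2.05908119e+01,  6.32969633e-01, -1.90521914e-02,
       -7.01369225e+01, -1.65052352e+01]), 'qvel': array([-0.04241357, -0.03093492, -0.02268557, -0.03132175,  0.00599551,
        0.03455331]), 'tau': array([-4.70285122e-04, -5.82717669e+01,  2.93054473e+01,  6.99723065e+00,
        6.97717478e-03, -1.59897422e-04]), 'tool_pos': array([0.22294527, 0.6365874 , 0.22562699]), 'orientation': array([ 1.79904051e+02, -9.75317760e-03, -1.93028730e+01]), 'force': array([0.51899851, 0.1281652 , 0.88246633]), 'moment': array([-0.01289808, -0.06156234, -0.01832188]), 'opening': 0.08752643018486773}
scene {'mtx': array([[467.65221913,   0.        , 319.36292623],
       [  0.        , 467.65221913, 202.359277  ],
       [  0.        ,   0.        ,   1.        ]]), 'rvec': array([ 2.13737323, -1.31261547,  0.47950475]), 'tvec': array([-0.25709135,  0.41590883,  1.03784447])}
top {'mtx': array([[448.83876729,   0.        , 329.19055044],
       [  0.        , 448.83876729, 202.32655008],
       [  0.        ,   0.        ,   1.        ]]), 'rvec': array([ 2.15357034, -2.18624019,  0.13110077]), 'tvec': array([1.50479089e-04, 5.58808966e-01, 1.36689358e+00])}
```

View pics/scene0.png

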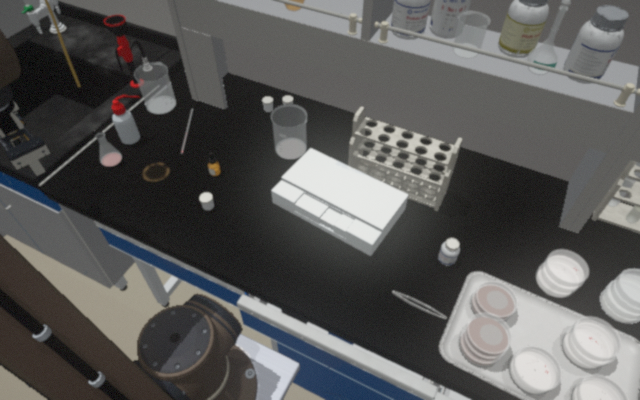

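View pics/top0.png

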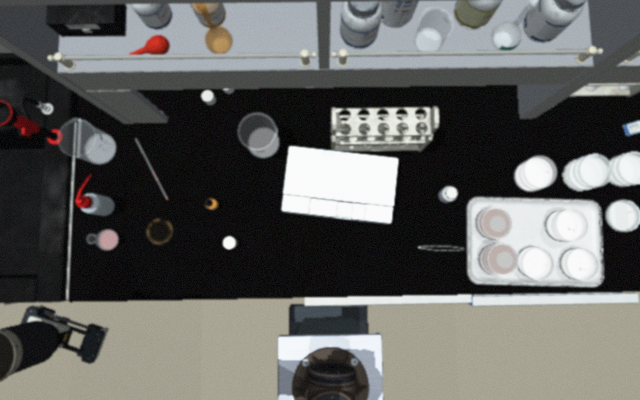

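The top view shows the case with corners near (288,148), (398,158), (392,222) and (281,212). The pot is at (229,242), the dropper at (211,203), the small bottle at (448,194) and the forceps at (440,248). I'll zoom in next and measure the corners.

```bash
cat > h.py <<'E'
import numpy as np, cv2
from plant import telemetry, optics, ctrl
def ray(n,uv,z,ci=None):
    c=ci or optics.camera_info(n); R=cv2.Rodrigues(c["rvec"])[0]; t=c["tvec"]
    o=-R.T@t; p=cv2.undistortPoints(np.array([[uv]],float),c["mtx"],None)[0,0]
    d=R.T@np.array([p[0],p[1],1]); return o+d*(z-o[2])/d[2]
def proj(n,P,ci=None):
    c=ci or optics.camera_info(n)
    return cv2.projectPoints(np.array(P,float).reshape(-1,3),c["rvec"],c["tvec"],c["mtx"],None)[0][:,0]
E
python3 - <<'E'
from h import *
im=cv2.imread("pics/top0.png"); s=cv2.imread("pics/scene0.png")
cv2.imwrite("pics/topz.png",cv2.resize(im[135:255,260:420],None,fx=5,fy=5,interpolation=cv2.INTER_CUBIC))
cv2.imwrite("pics/scz.png",cv2.resize(s[140:260,260:420],None,fx=5,fy=5,interpolation=cv2.INTER_CUBIC))
g=cv2.cvtColor(im,cv2.COLOR_BGR2GRAY); m=(g>110).astype(np.uint8)
m[:, :270]=0;m[:,410:]=0;m[:146]=0; m[235:]=0
n,l,st,c=cv2.connectedComponentsWithStats(m); k=1+np.argmax(st[1:,4])
cn=max(cv2.findContours((l==k).astype(np.uint8),0,2)[0],key=cv2.contourArea)
print(st[k], cv2.minAreaRect(cn)); 
for e in (3,5): print(cv2.approxPolyDP(cn,e,True)[:,0].tolist())
for uv in [(288,148),(398,158)]: print(ray("top",uv,.07))
for uv in [(392,222),(281,212)]: print(ray("top",uv,.054))
E
```

```text
[ 281  146  129   78 7773] ((344.76544189453125, 179.40394592285156), (121.76336669921875, 78.966552734375), 5.572197437286377)
[[288, 147], [283, 211], [391, 222], [398, 159], [342, 150], [409, 146], [335, 146], [334, 150]]
[[288, 147], [283, 211], [391, 222], [398, 159], [342, 150], [409, 146]]
[0.72370099 0.11578659 0.07      ]
[ 0.68799103 -0.22075907  0.07      ]
[ 0.4930183  -0.19868872  0.054     ]
[0.52862579 0.13950609 0.054     ]
```

View pics/topz.png

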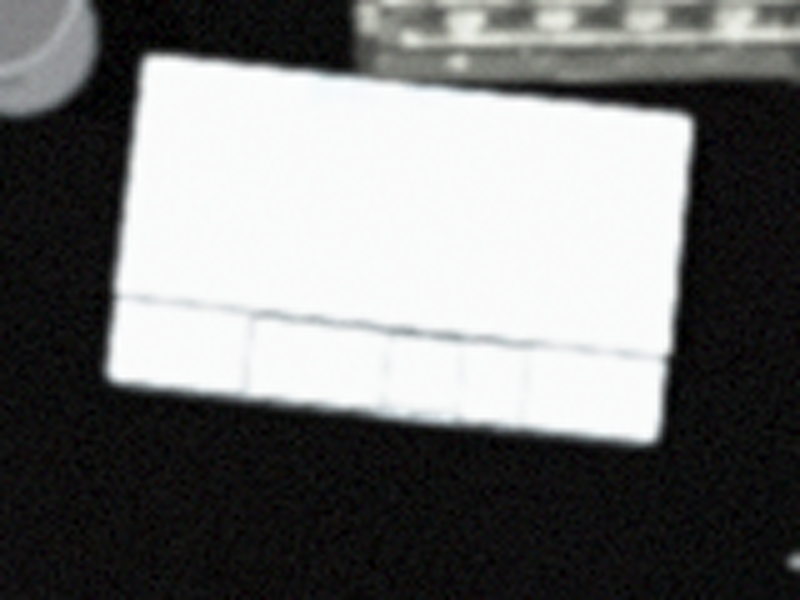

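View pics/scz.png

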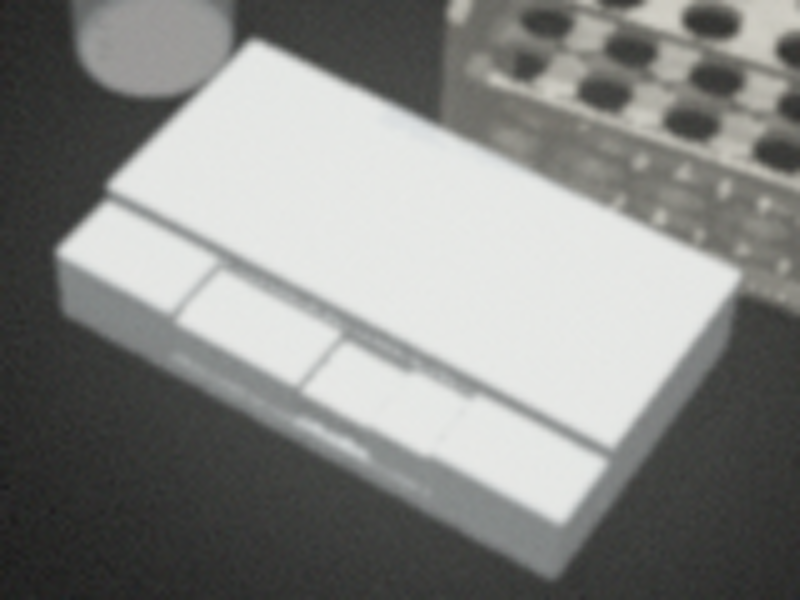

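Run:
```python
from h import *
f=lambda U,V:((U+.5)/5-.5+260,(V+.5)/5-.5+135)
from scipy.optimize import least_squares
c=[(140,55,.07,100,168),(693,115,.07,100,-168),(660,443,.06,-100,-168),(107,382,.06,-100,168)]
W=[ray("top",f(U,V),z)[:2] for U,V,z,_,_ in c]; L=np.array([q[3:] for q in c])/1000
r=lambda p:np.array([[np.cos(p[2]),-np.sin(p[2])],[np.sin(p[2]),np.cos(p[2])]])
s=least_squares(lambda p:(L@r(p).T+p[:2]-W).ravel(),[.6,0,0]); p=s.x
print(p,np.degrees(p[2]),s.fun*1000)
def cs(w): return r(p).T@(w[:2]-p[:2])*1000
for n,U,V,z in [("lc",248,355,.06),("nl",387,375,.054),("nr",462,385,.054),("rc",525,390,.06)]: print(n,cs(ray("top",f(U,V),z)))
g=lambda U,V:((U+.5)/5-.5+260,(V+.5)/5-.5+140)
for n,U,V,z in [("lc front",175,320,.06),("nl front",300,388,.054),("nr",437,455,.054),("lc back",215,265,.06),("nl back",345,337,.054),("nr?",470,400,.054),
  ("FL",57,252,.06),("FR",560,525,.06)]: print(n,cs(ray("scene",g(U,V),z)))
np.save("pose.npy",p)
for q in [(-75,85),(-75,70),(-75,-22),(-80,70)]: print(q, r(p)@np.array(q)/1000+p[:2])
im=optics.snapshot("wrist"); cv2.imwrite("pics/wr0.png",im[:,:,::-1])
```

```text
[ 0.61014745 -0.04049442 -0.12223808] -7.00372612214087 [-1.33412579 -2.91151423 -0.31272326  1.97910771  1.40374535  1.40379413
  0.2431037  -0.47138761]
lc [-74.70253273  85.1159753 ]
nl [-77.19801935  -0.43382463]
nr [-78.3799957  -46.66649944]
rc [-77.8752045  -84.81024404]
lc front [-100.82603658   81.33467953]
nl front [-97.96193642  -0.72935316]
nr [-94.81180898 -86.97466205]
lc back [-55.06863845  86.26284374]
nl back [-53.91183924  -1.45388554]
nr? [-53.01221685 -82.35414944]
FL [-97.4896083  166.84814274]
FR [-101.47239363 -165.89623464]
(-75, 85) [0.54607146 0.05301637]
(-75, 70) [0.54424245 0.0381283 ]
(-75, -22) [ 0.53302454 -0.05318522]
(-80, 70) [0.53927976 0.03873797]
```

View pics/wr0.png

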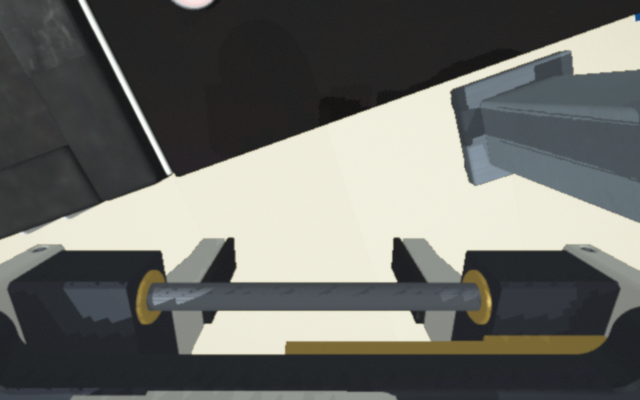

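Call:
{"api": "servo_tool", "payload": {"rows": [[[0.0248,0.0228,0],[0,0,0],1],[[0.0248,0.0228,0],[0,0,0],1],[[0.0248,0.0228,0],[0,0,0],1],[[0.0248,0.0228,0],[0,0,0],1],[[0.0248,0.0228,0],[0,0,0],1],[[0.0248,0.0228,0],[0,0,0],1],[[0.0248,0.0228,0],[0,0,0],1],[[0.0248,0.0228,0],[0,0,0],1],[[0.0248,0.0228,0],[0,0,0],1],[[0.0248,0.0228,0],[0,0,0],1],[[0.0248,0.0228,0],[0,0,0],1],[[0.0248,0.0228,0],[0,0,0],1],[[0.0248,0.0228,0],[0,0,0],1],[[0.0248,0.0228,0],[0,0,0],1],[[0.0248,0.0228,0],[0,0,0],1],[[0.0248,0.0228,0],[0,0,0],1],[[0.0248,0.0228,0],[0,0,0],1],[[0.0248,0.0228,0],[0,0,0],1],[[0.0248,0.0228,0],[0,0,0],1],[[0.0248,0.0228,0],[0,0,0],1]]}}

```text
clock: 1.82
tool_pos: [0.5409, 0.0411, 0.2266]
orientation: [-180.0, 0.0, -19.3]
force: [0.6, 0.7, 1.1]
opening: 0.0005
```

Call:
{"api": "servo_tool", "payload": {"rows": [[[0,0,0],[0,0,1],1],[[0,0,0],[0,0,1],1],[[0,0,0],[0,0,1],1],[[0,0,0],[0,0,1],1],[[0,0,0],[0,0,1],1],[[0,0,0],[0,0,1],1],[[0,0,0],[0,0,1],1],[[0,0,0],[0,0,1],1],[[0,0,0],[0,0,1],1],[[0,0,0],[0,0,1],1],[[0,0,0],[0,0,1],1],[[0,0,0],[0,0,1],1],[[0,0,0],[0,0,0.95],1],[[0,0,0],[0,0,0],1],[[0,0,0],[0,0,0],1],[[0,0,0],[0,0,0],1]]}}

```text
clock: 3.15
tool_pos: [0.5405, 0.0427, 0.2265]
orientation: [180.0, -0.0, -96.8]
force: [0.6, 0.3, -0.9]
opening: 0.0003
```

```bash
cat >> h.py <<'E'
def rep():
    o=telemetry.get_obs(); p=np.load("pose.npy"); c,s=np.cos(p[2]),np.sin(p[2]); d=o["tool_pos"][:2]-p[:2]
    print("t",o["clock"],"case xy mm",np.round([(c*d[0]+s*d[1])*1000,(-s*d[0]+c*d[1])*1000],1),"z",o["tool_pos"][2]*1000,"rpy",o["orientation"],"F",o["force"],"M",o["moment"],"op",o["opening"])
    return o
E
python3 - <<'E'
from h import *
rep()
im=optics.snapshot("wrist"); cv2.imwrite("pics/wr1.png",im[:,:,::-1])
im=optics.snapshot("scene"); cv2.imwrite("pics/sc1.png",im[:,:,::-1])
E
```

```text
t 3.15 case xy mm [-79.3  74.1] z 226.48281786703316 rpy [ 1.79991591e+02 -3.86770682e-03 -9.68107571e+01] F [ 0.56264071  0.31928814 -0.86968687] M [ 0.08715249 -0.06226563  0.02630131] op 0.0003460163336730255
```

View pics/wr1.png

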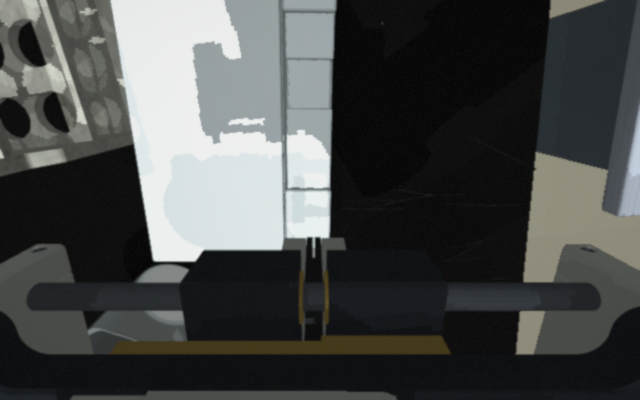

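View pics/sc1.png

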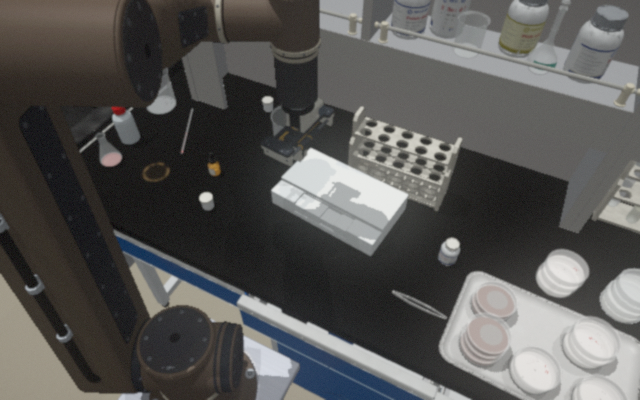

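Run:
```python
from h import *
p=np.load("pose.npy"); c,s=np.cos(p[2]),np.sin(p[2])
for n,uv,z in [("rc",(308,11),.057),("nr",(309,58),.054),("nl",(309,107),.054),("lc",(309,188),.057),("lid@lc",(286,188),.06),("front@lc",(331,188),.06),("front@nr",(333,58),.054)]:
    d=ray("wrist",uv,z)[:2]-p[:2]; print(n,np.round([(c*d[0]+s*d[1])*1000,(-s*d[0]+c*d[1])*1000],1))
```

```text
rc [-72.8 -84.1]
nr [-73.7 -44.8]
nl [-73.6   0.8]
lc [-73.6  85.1]
lid@lc [-49.   84.3]
front@lc [-97.3  84.1]
front@nr [-96.8 -44.8]
```

Call:
{"api": "servo_tool", "payload": {"rows": [[[0.003,-0.002,0.0155],[0,0,0],1],[[0,0,0.0155],[0,0,0],1],[[0,0,0.0155],[0,0,0],1],[[0,0,0.0155],[0,0,0],1],[[0,0,0.0155],[0,0,0],1],[[0,0,0.0155],[0,0,0],1],[[0,0,0.0155],[0,0,0],1],[[0,0,0.0155],[0,0,0],1],[[0,0,0.0155],[0,0,0],1],[[0,0,0.0155],[0,0,0],1],[[0,0,0],[0,0,0],1],[[0,0,0],[0,0,0],1],[[0,0,0],[0,0,0],1]]}}

```text
clock: 4.33
tool_pos: [0.5427, 0.0397, 0.0724]
orientation: [-180.0, 0.0, -96.9]
force: [-1.1, -0.5, 0.4]
opening: 0.0005
```

Run:
```python
from h import *
rep()
im=optics.snapshot("wrist"); cv2.imwrite("pics/wr2.png",im[:,:,::-1])
im=optics.snapshot("scene")[120:270,230:430,::-1]; cv2.imwrite("pics/sc2.png",cv2.resize(im,None,fx=4,fy=4))
```

```text
t 4.3333 case xy mm [-76.7  71.4] z 72.35390014433705 rpy [-1.79954191e+02  7.04924314e-03 -9.69423734e+01] F [-1.05334908 -0.49277155  0.38595363] M [ 0.09246737 -0.07480205 -0.01180952] op 0.00046774048769544676
```

View pics/wr2.png

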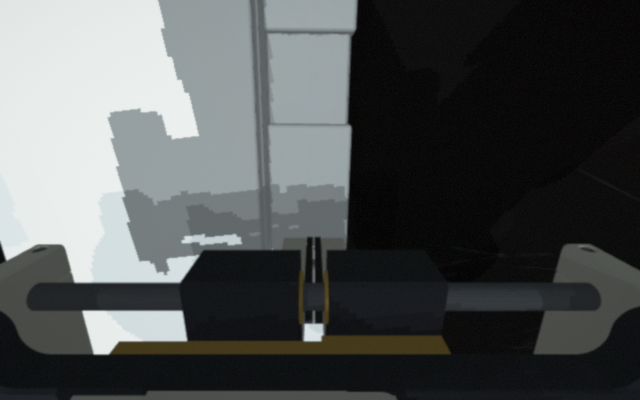

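View pics/sc2.png

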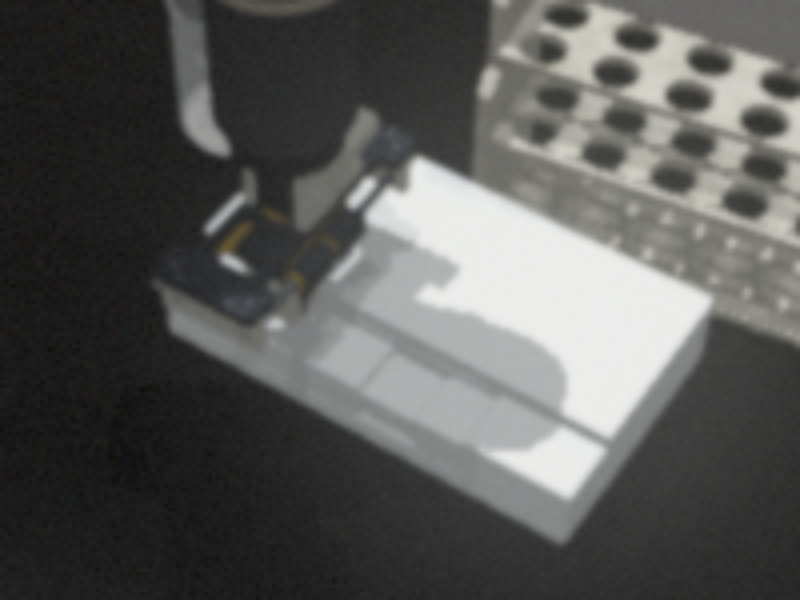

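Call:
{"api": "servo_tool", "payload": {"rows": [[[0,0,0.004],[0,0,0],1],[[0,0,0.004],[0,0,0],1],[[0,0,0.003],[0,0,0],1],[[0,0,0.002],[0,0,0],1],[[0,0,0.001],[0,0,0],1],[[0,0,0],[0,0,0],1],[[0,0,0],[0,0,0],1]]}}

```text
clock: 5.02
tool_pos: [0.5421, 0.0395, 0.0575]
orientation: [180.0, -0.0, -97.0]
force: [0.6, -0.5, -0.3]
opening: 0.0004
```

Call:
{"api": "servo_tool", "payload": {"rows": [[[0,0,0.0005],[0,0,0],1],[[0,0,0.0005],[0,0,0],1],[[0,0,0.0005],[0,0,0],1],[[0,0,0],[0,0,0],1],[[0,0,0],[0,0,0],1]]}}

```text
clock: 5.43
tool_pos: [0.5422, 0.0395, 0.0561]
orientation: [-180.0, 0.0, -97.0]
force: [-0.0, -0.1, 0.3]
opening: 0.0005
```

Call:
{"api": "servo_tool", "payload": {"rows": [[[0,0,0.0005],[0,0,0],1],[[0,0,0.0005],[0,0,0],1],[[0,0,0],[0,0,0],1],[[0,0,0],[0,0,0],1]]}}

```text
clock: 5.77
tool_pos: [0.5421, 0.0395, 0.055]
orientation: [180.0, -0.0, -97.0]
force: [-0.9, -0.1, -0.1]
opening: 0.0003
```

Call:
{"api": "servo_tool", "payload": {"rows": [[[0,0,0.0005],[0,0,0],1],[[0,0,0.0005],[0,0,0],1],[[0,0,0],[0,0,0],1],[[0,0,0],[0,0,0],1]]}}

```text
clock: 6.1
tool_pos: [0.5422, 0.0396, 0.0543]
orientation: [-180.0, 0.0, -97.0]
force: [-1.8, 0.1, 3.2]
opening: 0.0004
```

Call:
{"api": "servo_tool", "payload": {"rows": [[[0.002,0,0.0001],[0,0,0],1],[[0.002,0,0],[0,0,0],1],[[0.002,0,0],[0,0,0],1],[[0.002,0,0],[0,0,0],1],[[0.002,0,0],[0,0,0],1]]}}

```text
clock: 6.52
tool_pos: [0.5415, 0.0297, 0.0543]
orientation: [-179.9, 0.0, -97.0]
force: [-0.1, 3.2, 4.1]
opening: 0.0005
```

Call:
{"api": "servo_tool", "payload": {"rows": [[[0.002,0,0],[0,0,0],1],[[0.002,0,0],[0,0,0],1],[[0.002,0,0],[0,0,0],1],[[0.002,0,0],[0,0,0],1],[[0.002,0,0],[0,0,0],1]]}}

```text
clock: 6.93
tool_pos: [0.5401, 0.0198, 0.0542]
orientation: [-180.0, 0.0, -97.0]
force: [-0.1, 4.6, 4.7]
opening: 0.0004
```

Call:
{"api": "servo_tool", "payload": {"rows": [[[0.002,0,-0.0001],[0,0,0],1],[[0.002,0,0],[0,0,0],1],[[0.002,0,0],[0,0,0],1],[[0.002,0,0],[0,0,0],1],[[0.002,0,0],[0,0,0],1],[[0.002,0,0],[0,0,0],1],[[0.002,0,0],[0,0,0],1],[[0.002,0,0],[0,0,0],1],[[0.002,0,0],[0,0,0],1],[[0.002,0,0],[0,0,0],1]]}}

```text
clock: 7.77
tool_pos: [0.5375, -0.0002, 0.0542]
orientation: [-180.0, 0.0, -97.0]
force: [1.0, 3.9, 5.1]
opening: 0.0006
```

Call:
{"api": "servo_tool", "payload": {"rows": [[[0.002,0,0],[0,0,0],1],[[0.002,0,0],[0,0,0],1],[[0.002,0,0],[0,0,0],1],[[0.002,0,0],[0,0,0],1],[[0.002,0,0],[0,0,0],1],[[0.002,0,0],[0,0,0],1],[[0.002,0,0],[0,0,0],1],[[0.002,0,0],[0,0,0],1],[[0.002,0,0],[0,0,0],1],[[0.002,0,0],[0,0,0],1]]}}

```text
clock: 8.6
tool_pos: [0.535, -0.0201, 0.0542]
orientation: [-180.0, 0.0, -97.0]
force: [0.4, 3.7, 5.9]
opening: 0.0005
```

```bash
python3 -c "
from h import *
rep()"
```

```text
t 8.6 case xy mm [-77.1  11.1] z 54.23442226948009 rpy [-1.79973909e+02  1.55601230e-02 -9.69943684e+01] F [0.44818627 3.73487176 5.89732544] M [ 1.76744843 -0.18140052  0.01580034] op 0.0004878464609624969
```

Call:
{"api": "servo_tool", "payload": {"rows": [[[0.002,0,-0.0001],[0,0,0],1],[[0.002,0,0],[0,0,0],1],[[0.002,0,0],[0,0,0],1],[[0.002,0,0],[0,0,0],1],[[0.002,0,0],[0,0,0],1],[[0.002,0,0],[0,0,0],1],[[0.002,0,0],[0,0,0],1]]}}

```text
clock: 9.18
tool_pos: [0.533, -0.0341, 0.0541]
orientation: [180.0, -0.0, -97.0]
force: [0.7, 3.9, 4.1]
opening: 0.0007
```

Call:
{"api": "servo_tool", "payload": {"rows": [[[0.002,0,0],[0,0,0],1],[[0.002,0,0],[0,0,0],1],[[0.002,0,0],[0,0,0],1]]}}

```text
clock: 9.43
tool_pos: [0.5312, -0.0406, 0.0535]
orientation: [179.9, -0.1, -97.0]
force: [0.3, 0.1, -1.3]
opening: 0.0001
```

Call:
{"api": "servo_tool", "payload": {"rows": [[[0.002,0,0],[0,0,0],1],[[0.001,0,0],[0,0,0],1],[[0,0,0],[0,0,0],1]]}}

```text
clock: 9.68
tool_pos: [0.5315, -0.0434, 0.0538]
orientation: [179.9, -0.0, -97.0]
force: [0.6, -0.4, 0.5]
opening: 0.0003
```

The force vanished at case y of about -9.5, so the tip is over the notch. I'll drop it in slightly, centre it, and approach the plate.

Call:
{"api": "servo_tool", "payload": {"rows": [[[0.002,0,0.0005],[0,0,0],1],[[0.002,0,0.0005],[0,0,0],1],[[0.002,0,0.0005],[0,0,0],1],[[0.002,0,0.0005],[0,0,0],1],[[0.002,0,0.0005],[0,0,0],1],[[0,0,0.0005],[0,0,0],1],[[0,0,0.0005],[0,0,0],1],[[0,0,0],[0,0,0],1]]}}

```text
clock: 10.35
tool_pos: [0.5308, -0.0528, 0.0506]
orientation: [180.0, -0.0, -97.0]
force: [-0.1, -0.1, 0.2]
opening: 0.0006
```

Call:
{"api": "servo_tool", "payload": {"rows": [[[0,0,0.0005],[0,0,0],1],[[0,0,0.0005],[0,0,0],1],[[0,0,0.0005],[0,0,0],1],[[0,0,0.0005],[0,0,0],1],[[0,0,0.0005],[0,0,0],1],[[0,0,0],[0,0,0],1]]}}

```text
clock: 10.85
tool_pos: [0.5309, -0.0527, 0.0483]
orientation: [-180.0, 0.0, -97.0]
force: [-0.5, 1.7, 1.0]
opening: 0.0005
```

```bash
python3 -c "
from h import *
rep()"
```

```text
t 10.85 case xy mm [-77.2 -21.8] z 48.26334952525627 rpy [-1.79993753e+02  5.51108181e-04 -9.69912705e+01] F [-0.46321388  1.65710375  1.02679357] M [0.16617424 0.13455202 0.01873129] op 0.0004704839763504967
```

Call:
{"api": "servo_tool", "payload": {"rows": [[[0,0,0.0005],[0,0,0],1],[[0,0,0.0005],[0,0,0],1],[[0,0,0.0005],[0,0,0],1],[[0,0,0.0005],[0,0,0],1],[[0,0,0],[0,0,0],1]]}}

```text
clock: 11.27
tool_pos: [0.5308, -0.0527, 0.0464]
orientation: [-180.0, 0.0, -97.0]
force: [-1.2, -0.2, 4.6]
opening: 0.0003
```

Call:
{"api": "servo_tool", "payload": {"rows": [[[0,0,0.0005],[0,0,0],1],[[0,0,0.0005],[0,0,0],1],[[0,0,0.0005],[0,0,0],1],[[0,0,0.0005],[0,0,0],1],[[0,0,0.0005],[0,0,0],1],[[0,0,0.0005],[0,0,0],1],[[0,0,0],[0,0,0],1]]}}

```text
clock: 11.85
tool_pos: [0.5308, -0.0528, 0.0434]
orientation: [-180.0, -0.0, -97.0]
force: [-2.1, 1.3, 4.9]
opening: 0.0006
```

Call:
{"api": "servo_tool", "payload": {"rows": [[[0,0,0.0005],[0,0,0],1],[[0,0,0.0005],[0,0,0],1],[[0,0,0.0005],[0,0,0],1],[[0,0,0.0005],[0,0,0],1],[[0,0,0],[0,0,0],1]]}}

```text
clock: 12.27
tool_pos: [0.5308, -0.0528, 0.0414]
orientation: [-180.0, 0.0, -97.0]
force: [-1.5, 0.3, 4.6]
opening: 0.0007
```

Call:
{"api": "servo_tool", "payload": {"rows": [[[0,0,0.0005],[0,0,0],1],[[0,0,0.0005],[0,0,0],1],[[0,0,0],[0,0,0],1]]}}

```text
clock: 12.52
tool_pos: [0.5308, -0.0527, 0.0403]
orientation: [-180.0, 0.0, -97.0]
force: [-0.9, 0.2, 5.0]
opening: 0.0002
```

Call:
{"api": "servo_tool", "payload": {"rows": [[[0,0,0.0004],[0,0,0],1],[[0,0,0],[0,0,0],1],[[0,0,0],[0,0,0],1]]}}

```text
clock: 12.77
tool_pos: [0.5309, -0.0527, 0.0403]
orientation: [-180.0, 0.0, -97.0]
force: [-2.9, 0.9, 7.2]
opening: 0.0003
```

Call:
{"api": "servo_tool", "payload": {"rows": [[[0,0,0.0003],[0,0,0],1],[[0,0,0],[0,0,0],1],[[0,0,0],[0,0,0],1]]}}

```text
clock: 13.02
tool_pos: [0.5309, -0.0527, 0.0402]
orientation: [-180.0, 0.0, -97.0]
force: [-4.4, 1.3, 11.4]
opening: 0.0008
```

Call:
{"api": "servo_tool", "payload": {"rows": [[[0,0,0.0003],[0,0,0],1],[[0,0,0],[0,0,0],1],[[0,0,0],[0,0,0],1]]}}

```text
clock: 13.27
tool_pos: [0.5309, -0.0528, 0.0402]
orientation: [-180.0, -0.0, -97.0]
force: [-5.0, 2.1, 14.0]
opening: 0.0004
```

The plate hit a hard stop after about 8 mm. I'll retreat straight up.

Call:
{"api": "servo_tool", "payload": {"rows": [[[0,0,-0.001],[0,0,0],1],[[0,0,-0.002],[0,0,0],1],[[0,0,-0.004],[0,0,0],1],[[0,0,-0.008],[0,0,0],1],[[0,0,-0.012],[0,0,0],1],[[0,0,-0.015],[0,0,0],1],[[0,0,-0.02],[0,0,0],1],[[0,0,-0.02],[0,0,0],1],[[0,0,-0.02],[0,0,0],1],[[0,0,-0.02],[0,0,0],1],[[0,0,-0.02],[0,0,0],1],[[0,0,-0.02],[0,0,0],1],[[0,0,-0.02],[0,0,0],1],[[0,0,-0.01],[0,0,0],1],[[0,0,0],[0,0,0],1],[[0,0,0],[0,0,0],1]]}}

```text
clock: 14.6
tool_pos: [0.5307, -0.0526, 0.2313]
orientation: [-180.0, 0.0, -97.0]
force: [-0.3, 0.1, -0.9]
opening: 0.0006
```

Run:
```python
from h import *
rep()
im=optics.snapshot("wrist"); cv2.imwrite("pics/wr3.png",im[:,:,::-1])
im=optics.snapshot("scene")[120:270,230:430,::-1]; cv2.imwrite("pics/sc3.png",cv2.resize(im,None,fx=4,fy=4))
```

```text
t 14.6 case xy mm [-77.3 -21.7] z 231.2758350870817 rpy [-1.79963729e+02  3.86008924e-02 -9.70051993e+01] F [-0.29862342  0.14085018 -0.89822648] M [ 0.13150228 -0.03243946 -0.02002425] op 0.0005619524384826867
```

View pics/wr3.png

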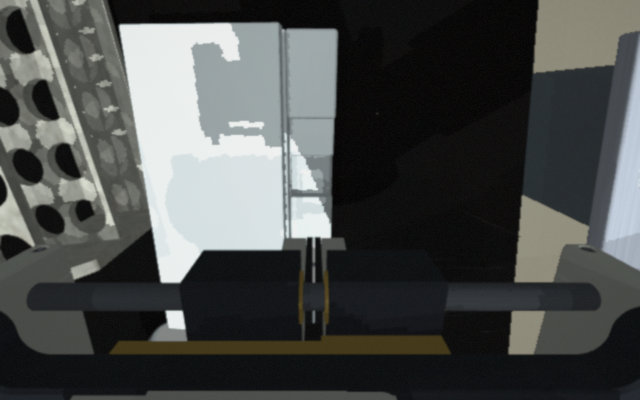

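View pics/sc3.png

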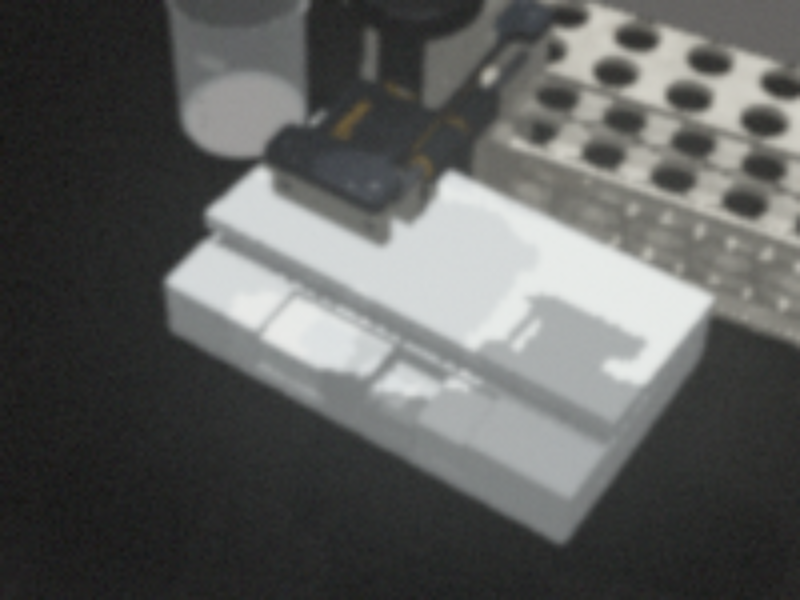

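Run:
```python
from h import *
p=np.load("pose.npy");c,s=np.cos(p[2]),np.sin(p[2])
im=optics.snapshot("scene"); cv2.imwrite("pics/sc4.png",cv2.resize(im[160:250,260:430,::-1],None,fx=4,fy=4,interpolation=cv2.INTER_CUBIC))
w=lambda x,y,z:[p[0]+(c*(x+2)-s*y)/1e3,p[1]+(s*(x+2)+c*y)/1e3,z/1e3]
for y in(168,-168):
  for z in (70,85): print(y,z,(proj("scene",w(-50,y,z))[0]-[230,120])*4)
a=cv2.imread("pics/scene0.png")[:,:,::-1]
for r in [(225,250,340,385)]:
  A=a[r[0]:r[1],r[2]:r[3]].mean(2)>60; B=im[r[0]:r[1],r[2]:r[3]].mean(2)>60
  print("front lower edge mask diff", (A!=B).sum(), A.sum())
rep(); ctrl.close_job()
```

```text
168 70 [203.45929291 227.72371212]
168 85 [202.20023981 213.47596338]
-168 70 [610.71677423 435.84470771]
-168 85 [613.16151695 422.16495738]
front lower edge mask diff 112 1113
t 14.75 case xy mm [-78. -22.] z 229.88223033186915 rpy [ 1.79879562e+02 -2.58903128e-02 -9.70077293e+01] F [-0.60744461 -0.11836863 -0.19650239] M [ 0.12836179 -0.06222835  0.03001969] op 0.0005459722140601509
the job is handed in; nothing more can be done
```

The case is unlatched and the lid stayed ajar after the hand was withdrawn. I handed the job in at about 14.8 s of the 61 s allowed.

- **Touch:** the closed fingertip met the ledge at its left end with about 3 N.
- **Feel along:** I slid it to the right with 3–6 N until the contact force vanished about 95 mm along. The tip was then in the notch, whose centre is about 108 mm from the left end.
- **Press:** the plate began to give at about 5 N. I pressed from z = 48.2 to 40.2 mm (8 mm), where it met a hard stop. I confirmed the stop with up to 14 N.
- **Withdraw:** the hand went straight up to z of about 0.23 m, with only sensor noise left on the force reading.

**Last checks:**
- The scene picture shows the lid's front edge raised. At the left corner it sits near the row expected for a 15 mm rise.
- The right corner was hard to read because it was in shadow, so I judged it only by eye.
- The case looks unmoved by eye. My mask comparison of its lower front edge differed by 112 of 1113 pixels. I take that to be the hand's shadow, but I did not check it.
- I did not re-measure the pot, the bottles or the forceps after the move. The hand stayed well clear of them.

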